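Lock the vial in its cam clamp

ROBOT

A 6-joint arm with a two-finger parallel gripper is mounted at the origin on a cart in front of the work surface, level with it; the furniture and walls round the work are solid. World frame = base frame: x ahead of the robot, y to its left, z up, the work surface at z = 0. Lengths are in m, angles in rad, forces in N, time in s.
With the tool pointing down it reaches from about 0.3 to 0.775 m from the base axis. Payload 14.6 kg.
Tool frame: the origin (TCP) lies at the very end of the fingers, on their centre line; the grasp point (between the pads) lies 19 mm behind it; z points along the fingers, y is the line along which they close (so a half turn about z gives the same grasp; the last joint's range is limited). The gripper opens to 94 mm and grips with 3 to 60 N. Pads are 16 mm wide; open, the fingers measure 119 mm over their backs; the gripper's body (75 mm by 177 mm) begins 78 mm behind the grasp point.
Start: joints at [-1.314, 0.3, 1.521, -0, 1.321, -0.067], TCP at [0.175, -0.521, 0.205] pointing down, gripper open.
Joint ranges: [-3.03, 3.03], [-0.79, 2.21], [0.23, 2.52], [-1.04, 4.18], [0, 3.07], [-2.55, 2.55]. Speed limits (rad/s): [2.22, 2.22, 2.57, 3.14, 3.14, 3.14].

INTERFACE

Orientations are given as [roll, pitch, yaw] about the fixed x, y, z axes, in that order (R = Rz(yaw) Ry(pitch) Rx(roll)).
In Python, from station import ctrl gives the robot as it stands.
- The arm moves only by the shell command python3 -m pendant 'ROWS' [OPENING] [FORCE]. ROWS is JSON, a list of rows, each a list of 2 entries, a list of its own where there are three numbers: the shift along the world's x, y, z in cm, then the turn about the world's z in rad. A call has 1 to 20 rows; each row shifts and turns the commanded pose from where the row before left it; what a row does not reach is not made up. A row lasts 1/12 s, in which the tool goes at most 41.7 mm and 7.16 degrees, less where a joint would pass 70% of its speed; a pose out of reach is approached as far as the arm can. A call is refused whole if a number of a shift passes 4.17 or a number of a turn 0.125, either way. A call with a gripper value outside its range is refused whole. OPENING is the opening, from 0 (shut) to 1 (fully open), set as the call begins (- or left out, the last holds). The fingers move at their own pace and stop on an object; FORCE is the grip in N (left out, the last holds). Time passes only in rows, so rows that do not move let the fingers close. It gives the time, the measured TCP pose, the force, the opening and the grip force at its end, in the units of the state.
- ctrl.get_obs(): the state, without advancing time (a new reading comes with each control period).
- ctrl.camera(name): name is "scene" or "top" or "wrist"; returns a dict with "color" (480x640x3 uint8, red, green, blue), "intrinsics" (3x3 intrinsics, pixels), "k1" (the pictures are not rectified: a ray, as slopes to the right and down, at radius r is drawn at 1 + k1 r^2 times it, then the intrinsics apply), "camera_from_world" (4x4, takes a point from world to camera coordinates). Camera axes: x right, y down, z forward; pixel columns grow to the right and rows downward; lengths in m; the calibration is good to about 2 mm. A picture is of the moment at which its call begins. There is no depth.
- ctrl.hand_in(): hands the job in; it is judged then, once.
The state is a dict: "time_s": time; "qpos": joint angles; "joint_vel": joint speeds; "tau": joint torques, N m; "ee_pos": TCP position; "eef_rot": TCP orientation; "force": force on the tool from outside, world axes, zero at the start; "moment": the same for the moment, N m; "grip_width": finger opening in m; "grip_force": force on a finger pad.
Only numpy, scipy, OpenCV 4.12 (cv2) and the standard library are available. Lean on these libraries where they do the work, as an engineer would, in place of code of your own. Each camera call takes 0.05 s, during which the arm holds its last target. There are 200 camera calls.

TASK

Two small cam clamps stand on the bench, one with a vial in its seat and one empty. Lock the vial in: turn the knob of the clamp that holds it clockwise, seen from above, until the spring pin drops into the notch of the cam and the jaw closes on the vial, then let go. Keep the vial standing in its seat and do not turn the knob of the empty clamp.

Things in the scene. Friction and masses are not known exactly. Their poses are not given: they have to be found in the camera images.
- vial_clamp: Clamp that holds the vial: aluminium plate 80 x 192 x 12 mm fixed to the bench. Origin on the bench, under the knob's upright turning axis; +y points from the knob to the vial's seat, 100 mm away. Jaw and vee seat reach 40 mm above the bench and stay over 68 mm from the axis; on the other side of the cam are the follower pin (top 32 mm) and, behind it, the spring.
- knob_grip (a point): Centre of that clamp's black bar grip, on the turning axis, 50 mm above the bench. The bar is 50 mm long along this point's x, 14 mm wide along its y, 28 mm high (14 mm above and below the point); z is up, and the point turns with the knob. Below the bar: a hub 28 mm across, then the steel cam disc, 60 mm across, its top 28 mm above the bench.
- cam_knob (a joint): Turn of that knob and cam, rad; grows as the knob is turned clockwise seen from above. At 0 the bar lies across the clamp, along the clamp's x. Starts between 0.05 and 0.6. The pin is in the middle of the cam's notch at 1.2 and drops in between about 1.03 and 1.37, where the knob has an end stop. Turning takes less than 0.2 N m; the knob stays where it is left.
- jaw (a joint): Slide of that clamp's sprung jaw, m. A spring (about 5 N) pushes it towards the vial; its steel follower pin, 8 mm across, bears on the cam rim on the side away from the vial and holds it back. 0 to 0.001: pin on the rim, jaw 7 mm clear of the vial; about 0.007: pin in the notch, jaw pressing the vial into the vee seat.
- sample_vial: Glass vial with a screw cap, 23 mm across, 52 mm tall, standing loose in the clamp's seat, 12 mm above the bench, so its top is at 64 mm; origin at the centre of its underside, z up. Two like it stand on the bench beside the clamps, one by each.
- spare_bar_end (a point): End of the bar grip of the other clamp's knob, 25 mm from that knob's axis, 50 mm above the bench. That clamp is the same but its seat is empty; its knob must stay as it is.
Things that resemble listed ones, but are neither listed nor needed, are in the scene too. Leave any orange or purple look-alike of the sample_vial alone.

How it is judged:
By the outcome, as a careful person would: the job done as asked, in the order asked, and still so for the second after the job is handed in, with the robot touching nothing.
It also fails if it takes over 29 s, if anything falls off the work surface, if the arm or the gripper's body presses on something with over 40 N, if the wrist force passes 120 N, or if a joint passes its speed limit or range.

## Working session

There is one attempt and no reset: what is moved stays moved. The work goes in short steps, Python scripts to look and compute and a shell command to move; the robot and the scene stay as the last step left them, time stands still between calls to the robot, and variables do not carry over. Pictures are saved under pics/ and viewed, at most 10 in all, crops included, and the job is handed in when it is done.

```bash
mkdir -p pics; cat > h.py <<'E'
import numpy as np, cv2, pickle
from station import ctrl
def snap(n,f):
    c=ctrl.camera(n); cv2.imwrite(f'pics/{f}.png',c['color'][:,:,::-1]); pickle.dump(c,open(f'pics/{f}.pkl','wb')); return c
def load(f): return pickle.load(open(f'pics/{f}.pkl','rb'))
def ray(c,uv):
    K=np.array(c['intrinsics']);k=c['k1']
    d=np.array([(uv[0]-K[0,2])/K[0,0],(uv[1]-K[1,2])/K[1,1]]);s=d.copy()
    for _ in range(30): s=d/(1+k*(s@s))
    T=np.array(c['camera_from_world']);R=T[:3,:3];o=-R.T@T[:3,3]
    return o,R.T@np.array([s[0],s[1],1])
def onz(c,uv,z):
    o,d=ray(c,uv);return o+d*(z-o[2])/d[2]
E
python3 - <<'E'
from h import *
snap('top','t0');snap('scene','s0');print(ctrl.get_obs())
E
```

```text
{'time_s': 0.1, 'qpos': array([-1.31357879e+00,  3.00406956e-01,  1.52152196e+00,  2.25763709e-05,
        1.32068879e+00, -6.66011689e-02]), 'joint_vel': array([-0.00093882, -0.00105842, -0.00169936,  0.00247482,  0.00131834,
       -0.00024617]), 'tau': array([-1.76589194e-03, -5.32649624e+01, -3.53288019e+01,  7.08762067e-02,
        2.34931108e-02, -6.76391073e-05]), 'ee_pos': array([ 0.17494662, -0.52118759,  0.20494652]), 'eef_rot': array([-3.14057132e+00, -9.00394554e-05,  3.23813062e-01]), 'force': array([-1.06302039,  0.16906238,  0.20219947]), 'moment': array([ 0.0001577 , -0.05701352,  0.01338054]), 'grip_force': 0.0, 'grip_width': 0.09441347349883178}
```

View pics/t0.png

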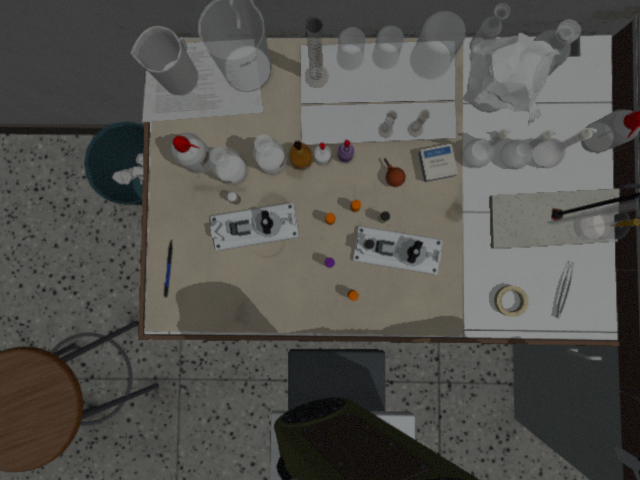

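View pics/s0.png

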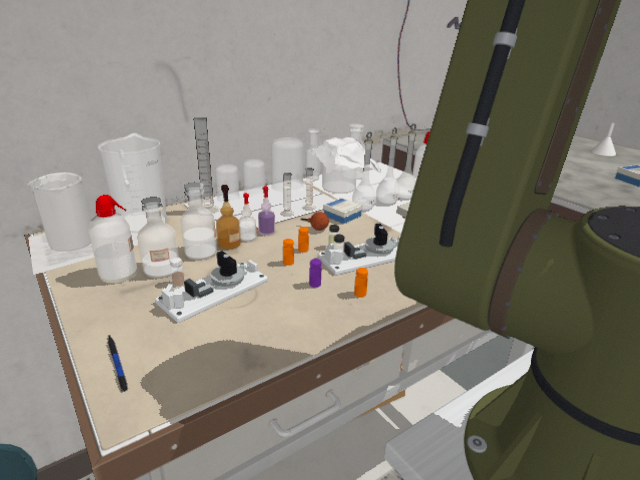

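The top view shows two clamps. The right one (knob about (414,251)) has a dark cap at its seat, about (369,244). The left one (knob about (266,222)) looks empty. I'll zoom in and measure.

```bash
python3 - <<'E'
from h import *
a=cv2.imread('pics/t0.png')
A=cv2.resize(a[190:280,345:450],None,fx=5,fy=5,interpolation=cv2.INTER_CUBIC)
s=cv2.imread('pics/s0.png')
B=cv2.resize(s[215:320,150:400],(800,336)) 
cv2.imwrite('pics/crop.png',cv2.convertScaleAbs(A,alpha=1.5)); 
c=load('t0'); g=a.max(axis=2)
for n,(u0,u1,v0,v1) in dict(R=(398,432,236,268),L=(250,284,206,240),V=(362,378,236,252)).items():
    m=(g[v0:v1,u0:u1]<45).astype(np.uint8)
    k,l,st,ce=cv2.connectedComponentsWithStats(m)
    for i in range(1,k):
        if st[i,4]>8: print(n,st[i],ce[i]+[u0,v0])
for uv,z in [((414,251),.064),((369,244),.064),((266,222),.064),((361,228),.012),((441,239),.012),((437,272),.012),((354,260),.012)]: print(uv,onz(c,uv,z).round(4))
E
```

```text
R [  9   5  15  22 169] [413.33727811 251.30177515]
L [ 11   5  12  23 166] [266.06024096 222.24698795]
V [ 2  4 10  8 63] [368.80952381 243.6031746 ]
V [14  5  2 11 18] [376.61111111 246.77777778]
(414, 251) [ 0.5082 -0.1484  0.064 ]
(369, 244) [ 0.5224 -0.053   0.064 ]
(266, 222) [0.5683 0.168  0.064 ]
(361, 228) [ 0.5609 -0.0394  0.012 ]
(441, 239) [ 0.5373 -0.2176  0.012 ]
(437, 272) [ 0.4637 -0.2083  0.012 ]
(354, 260) [ 0.4889 -0.0239  0.012 ]
```

View pics/crop.png

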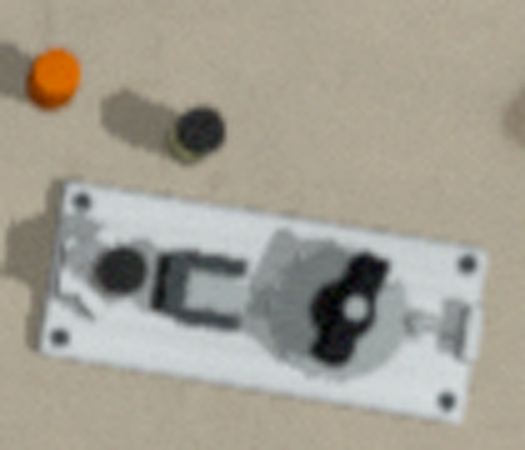

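The vial clamp is the right one: clamp yaw is about -0.15 and bar yaw about -0.45 (theta about 0.3). I'll move above the knob and refine with the wrist camera.

```bash
python3 -m pendant '[[[2.4,2.65,0],-0.055],[[2.4,2.65,0],-0.055],[[2.4,2.65,0],-0.055],[[2.4,2.65,0],-0.055],[[2.4,2.65,0],-0.055],[[2.4,2.65,0],-0.055],[[2.4,2.65,0],-0.055],[[2.4,2.65,0],-0.055],[[2.4,2.65,0],-0.055],[[2.4,2.65,0],-0.055],[[2.4,2.65,0],-0.055],[[2.4,2.65,0],-0.055],[[2.4,2.65,0],-0.055],[[2,2.65,0],-0.055],[[0,0,0],0],[[0,0,0],0]]' 0.5 20
python3 - <<'E'
from h import *
c=snap('wrist','w1'); c2=snap('top','t1'); print(c['camera_from_world'],ctrl.get_obs()['ee_pos'])
E
```

```text
time_s: 1.43
ee_pos: [0.5073, -0.1492, 0.2049]
eef_rot: [3.141, 0.001, -0.443]
force: [-1.2, 0.7, -0.3]
grip_width: 0.0472
grip_force: 0.0
[[-4.29149460e-01 -9.03233381e-01  4.46637518e-04  8.34272503e-02]
 [-8.66243763e-01  4.11714700e-01  2.83041955e-01  4.71969081e-01]
 [-2.55836830e-01  1.21080405e-01 -9.59107425e-01  5.39047419e-01]
 [ 0.00000000e+00  0.00000000e+00  0.00000000e+00  1.00000000e+00]] [ 0.50652876 -0.15082605  0.2051781 ]
```

View pics/w1.png

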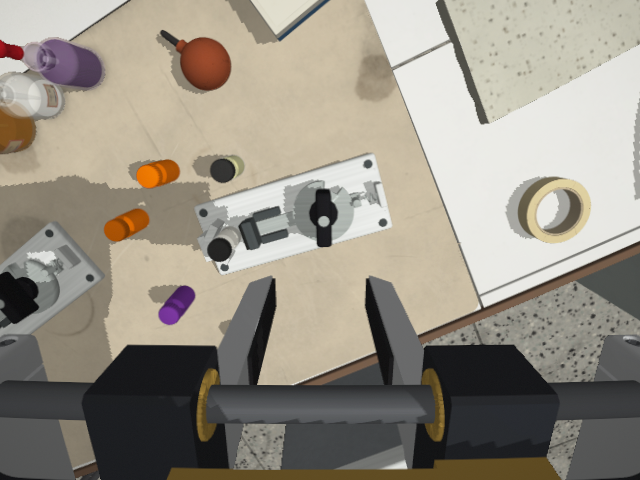

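The wrist view shows the bar upright in the image at about (323,190)-(323,245), and the capped vial in the seat at (220,248). I'll measure both from this view.

```bash
python3 - <<'E'
from h import *
c=load('w1'); a=cv2.imread('pics/w1.png')
g=a.max(axis=2); m=((g<50)*255).astype(np.uint8); m[:180]=0;m[255:]=0;m[:,:300]=0;m[:,350:]=0
cs,_=cv2.findContours(m,cv2.RETR_EXTERNAL,cv2.CHAIN_APPROX_NONE); k=max(cs,key=cv2.contourArea)
print(cv2.boundingRect(k),cv2.minAreaRect(k))
T=np.array(c['camera_from_world']);print('cam',-T[:3,:3].T@T[:3,3])
P=np.array([onz(c,p[0].astype(float),.064)[:2] for p in k]); r=cv2.minAreaRect(P.astype(np.float32)*1000);print('bar top rect mm',r,cv2.boxPoints(r))
print('dot?',onz(c,(323.5,221),.066)); print('vial',onz(c,(220,248),.064))
cor=[onz(c,p,.012)[:2] for p in[(371,154),(391,226),(213,273),(196,208)]];print(np.round(cor,4))
for i,j in((0,3),(1,2)):d=cor[j]-cor[i];print(np.hypot(*d),np.arctan2(d[1],d[0])-np.pi/2)
A=cv2.resize(a[150:280,190:400],(800,495),interpolation=cv2.INTER_CUBIC);cv2.imwrite('pics/c2.png',cv2.convertScaleAbs(A,alpha=1.3,beta=20))
E
```

```text
(310, 189, 27, 58) ((323.0, 217.5), (57.0, 26.0), 90.0)
cam [ 0.58255121 -0.18423041  0.38338007]
bar top rect mm ((512.5054931640625, -153.85850524902344), (22.884445190429688, 51.538307189941406), 64.57732391357422) [[ 484.31964 -153.1302 ]
 [ 530.86725 -175.25523]
 [ 540.69135 -154.5868 ]
 [ 494.14374 -132.46178]]
dot? [ 0.51040719 -0.15334049  0.066     ]
vial [ 0.52744847 -0.0579093   0.064     ]
[[ 0.5392 -0.2189]
 [ 0.4635 -0.2087]
 [ 0.4972 -0.0164]
 [ 0.5664 -0.0364]]
0.18446605564662466 -0.14811687346543057
0.19527485328623806 -0.1735032339469642
```

View pics/c2.png

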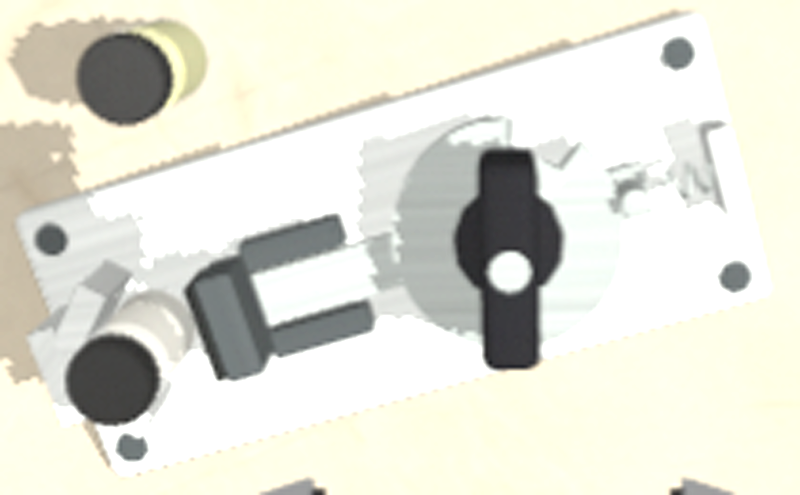

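The knob axis is at about (0.511,-0.153), bar yaw -0.444, clamp yaw about -0.155. That means a turn of about -0.91. I'll descend and grip.

```bash
python3 -m pendant '[[[0.2,-0.15,-2],0],[[0.2,-0.15,-2],0],[[0,0,-2.7],0],[[0,0,-2.7],0],[[0,0,-2.7],0],[[0,0,-2],0],[[0,0,-1.5],0],[[0,0,-0.7],0],[[0,0,0],0]]' 0.5 20 && python3 -m pendant '[[[0,0,0],0],[[0,0,0],0],[[0,0,0],0],[[0,0,0],0],[[0,0,0],0],[[0,0,0],0]]' 0 20
```

```text
time_s: 2.28
ee_pos: [0.5099, -0.1541, 0.0413]
eef_rot: [3.141, 0.002, -0.447]
force: [-0.3, 0.6, -0.1]
grip_width: 0.0468
grip_force: 0.0
time_s: 2.78
ee_pos: [0.5111, -0.1537, 0.0429]
eef_rot: [3.141, -0.001, -0.446]
force: [-1.0, -1.7, 3.5]
grip_width: 0.0138
grip_force: 19.9
```

```bash
python3 -m pendant '[[[0,0,0],-0.065],[[0,0,0],-0.065],[[0,0,0],-0.065],[[0,0,0],-0.065],[[0,0,0],-0.065],[[0,0,0],-0.065],[[0,0,0],-0.065],[[0,0,0],-0.065],[[0,0,0],-0.065],[[0,0,0],-0.065],[[0,0,0],-0.065],[[0,0,0],-0.065],[[0,0,0],-0.065],[[0,0,0],-0.065],[[0,0,0],0],[[0,0,0],0],[[0,0,0],0]]'
python3 - <<'E'
from h import *
c=snap('wrist','w2'); print(ctrl.get_obs()['moment'])
a=cv2.imread('pics/w2.png');cv2.imwrite('pics/w2b.png',cv2.convertScaleAbs(a,alpha=1.2))
E
```

```text
time_s: 4.2
ee_pos: [0.5101, -0.1549, 0.0429]
eef_rot: [-3.139, 0.004, -1.352]
force: [-3.4, 4.7, 7.9]
grip_width: 0.0137
grip_force: 20.0
[ 1.02160397  0.63826924 -0.00222045]
```

View pics/w2b.png

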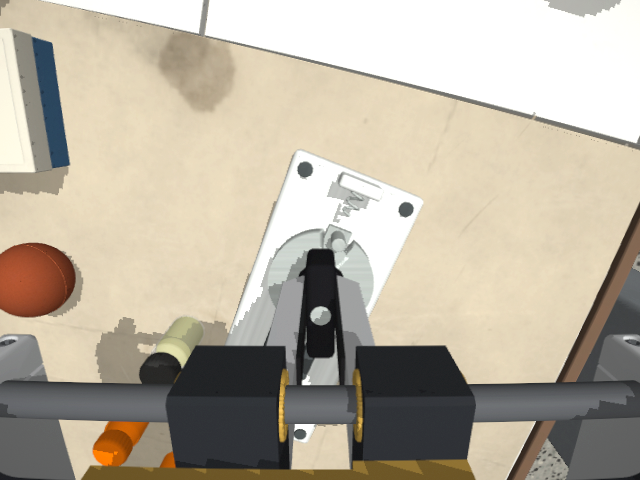

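The follower pin at (338,240) appears to be sitting in the cam notch. I'll release, lift and check.

```bash
python3 -m pendant '[[[0,0,0],0],[[0,0,0],0],[[0,0,0],0],[[0,0,0],0],[[0,0,0],0]]' 0.5 && python3 -m pendant '[[[0,0,1],0],[[0,0,2],0],[[0,0,3],0],[[0,0,3],0],[[0,0,3],0],[[0,0,3],0],[[-3,0,1],0],[[-3,0,0],0],[[-3,0,0],0],[[0,0,0],0],[[0,0,0],0]]'
python3 - <<'E'
from h import *
snap('wrist','w3');snap('top','t3')
a=cv2.imread('pics/w3.png');t=cv2.imread('pics/t3.png')
T=cv2.resize(t[190:280,205:450],(640,235),interpolation=cv2.INTER_CUBIC)
cv2.imwrite('pics/v3.png',cv2.convertScaleAbs(cv2.resize(np.vstack([a,T]),(534,597)),alpha=1.2))
E
```

```text
time_s: 4.67
ee_pos: [0.5101, -0.1556, 0.0424]
eef_rot: [-3.139, 0.003, -1.353]
force: [0.6, 0.0, -0.1]
grip_width: 0.0437
grip_force: 0.0
time_s: 5.58
ee_pos: [0.4196, -0.1559, 0.2036]
eef_rot: [-3.138, 0.002, -1.353]
force: [-0.2, -1.2, -0.8]
grip_width: 0.0468
grip_force: 0.0
```

View pics/v3.png

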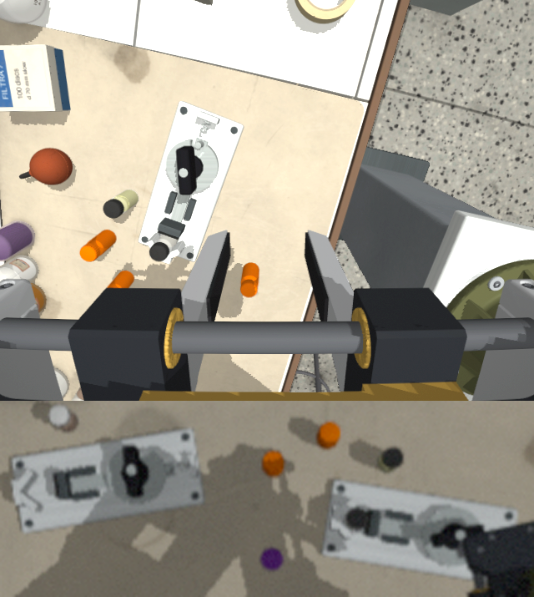

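The vial is still standing and the jaw now looks tight against it. The empty clamp's knob hasn't moved. I'll check the pin and jaw close up.

```bash
python3 - <<'E'
from h import *
a=cv2.imread('pics/w3.png');cv2.imwrite('pics/c3.png',cv2.resize(a[115:325,150:310],None,fx=2.8,fy=2.8,interpolation=cv2.INTER_CUBIC))
E
```

```text
(no output)
```

View pics/c3.png

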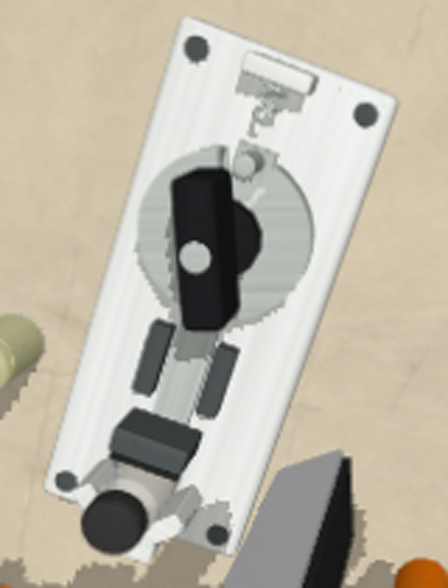

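The pin at crop (248,162) is inside the cam's rim, in the notch. The jaw at (155,440) is against the vial, and the vial stands in the vee.

```bash
python3 -c "from station import ctrl; print(ctrl.hand_in())"
```

```text
the job is handed in; nothing more can be done
None
```

The vial is locked in: I turned its clamp's knob clockwise until the pin sat in the notch and the jaw pressed on the standing vial, then let go, left the empty clamp's knob alone, and handed the job in at about 6 s.

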